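# Index the cell carousel and latch the tester's hood

## Task

Get the tester ready to read: its hood stands open, so first turn the cell carousel by its rim until the line engraved on its skirt points squarely at the fixed pointer. Then swing the hood down over it and press it gently but firmly until its catch snaps and it stays fully shut, and let go; leave the other things on the bench and on the tester where they are.

Things in the scene. Friction and masses are not known exactly. Their poses are not given: they have to be found in the camera images.
- tester: The tester with the open hood: beige bench instrument, grey top panel (deck), 300 mm deep (x), 360 mm wide (y), fixed. Origin at the centre of its underside, x from its front (keys, vents) to its back, y to its left, z up; deck 95 mm above the origin. Carousel bay on its left half, display and printer on its right. A second tester far to the left, hood shut, is not part of the job.
- carousel (a joint): Rotation of the six-cell carousel about its upright axis, rad, growing anticlockwise seen from above; 0 (or 6.283) when its engraved line points exactly at the pointer; turns endlessly both ways, stiffly (0.05 N m), and stays where it is left. The job allows 0.09 rad (5 degrees) either way.
- carousel_top (a point): Centre of the flat top of the carousel's knurled aluminium rim, on its axis (tester x -20, y +85 mm), 48 mm above the deck. The rim is a cylinder of 64 mm diameter, 8 to 48 mm above the deck, free all round: grip it across the diameter from above. Six cuvettes stand 6 mm out of its top. Below it the skirt, a dark disc of 96 mm diameter, 1 to 8 mm above the deck.
- index_mark (a point): Outer end of the pale line engraved radially on the top of the skirt (13 mm long, 3.2 mm wide), 47 mm from the carousel's axis; turns with it.
- pointer_tip (a point): Tip of the fixed flat aluminium pointer on the deck, 51 mm from the carousel's axis on its front side (tester -x), its top 8 mm above the deck, level with the skirt.
- hood (a joint): Angle of the light hood about its hinge, rad: 0 fully shut, grows as it opens, up to 2.05; starts at 1.75 to 2.0, leaning outwards. The stiff hinge (0.32 N m) holds it wherever it is left. From about 0.085 rad down the catch resists; past it the hood snaps to 0 and is held there. Shut means below 0.015 rad.
- hood_cover: The hood: grey plastic box open below, 160 mm along the hinge (x), 168 mm from hinge to free edge, 62 mm tall. Origin on the hinge axis at mid-width, at deck height (tester x -20, y +178 mm). Shut, its axes are the tester's: it reaches 168 mm to -y and 62 mm up; opening lifts the free edge up and over to the tester's left (+y). Never press it with more than 40 N.
- press_pad (a point): Centre of the black rubber press pad (60 x 32 mm) on the hood's outer top face, 22 mm in from the free edge; in the hood's frame y -146, z +62 mm. Under it a tongue meets a sprung roller in the deck slot 14 mm before shut: pressing down takes 10 to 15 N here to snap past it; let go earlier, the hood stays some millimetres open.
- tube_rack: Bystander: white tube rack with glass tubes, 100 x 240 mm, 105 mm tall; origin under its centre.
- beaker: Bystander: glass beaker full of white pipette tips, 88 mm diameter, 125 mm tall with the tips; origin under its centre.
- pipette: Bystander: hand pipette lying on the bench, 245 mm long along x, 26 mm thick; origin underneath, near its middle.
- amber_cap: Bystander: dark brown screw cap, 24 mm diameter, 17 mm tall; origin under its centre.
- wash_bottle: Bystander: white wash bottle, 68 mm diameter, 185 mm tall; origin under its centre.
- cuvette_box: Bystander: clear divided box, 90 x 120 x 45 mm; origin under its centre.
- pen: Bystander: black pen lying on the tester's deck behind the hood, 143 mm long along y, 9 mm thick; origin underneath its middle.
- dropper: Bystander: small amber dropper bottle standing on the tester's deck between the hood and the front edge, 22 mm diameter, 48 mm tall; origin under its centre.

How it is judged:
By the outcome, as a careful person would: the job done as asked, in the order asked, and still so for the second after the job is handed in, with the robot touching nothing.
It also fails if it takes over 59 s, if anything falls off the work surface, if the arm or the gripper's body presses on something with over 40 N, if the wrist force passes 120 N, or if a joint passes its speed limit or range.

## Robot

A 6-joint arm with a two-finger parallel gripper is mounted at the origin on the work surface. World frame = base frame: x ahead of the robot, y to its left, z up, the work surface at z = 0. Lengths are in m, angles in rad, forces in N, time in s.
With the tool pointing down it reaches from about 0.375 to 0.9 m from the base axis. Payload 3.1 kg.
Tool frame: the origin (TCP) lies on the centre line of the jaws, within the pads' length; the fingertips stand 25 mm ahead of it and the grasp point (between the pads) lies 6 mm ahead of it (manip.tips_ahead is the distance from the TCP to the fingertips, in m); z points along the fingers, y is the direction in which the jaws open and shut (so a half turn about z gives the same grasp; the last joint's range is limited). The gripper opens to 85 mm and grips with 20 to 120 N. Pads are 22 mm wide; open, the fingers measure 114 mm over their backs; the gripper's body (76 mm by 85 mm) begins 54 mm behind the grasp point. The pads swing forward as they close: fully open they stand 13 mm farther back than shut.
Start: joints at [-1.448, 0.527, 1.433, -0, 1.181, -0.178], TCP at [0.185, -0.597, 0.256] pointing down, gripper open.
Joint ranges: [-3.08, 3.08], [-0.75, 2.2], [0.22, 2.44], [-1.43, 4.57], [0, 2.65], [-2.85, 2.85]. Speed limits (rad/s): [2.79, 2.79, 3.14, 3.14, 3.14, 3.14].

## Interface

Orientations are given as a unit quaternion [x, y, z, w].
In Python, from station import manip gives the robot as it stands.
- The arm moves only by the tool play_rows, never from a script. Its argument "steps" is a list that holds one entry, the list of rows, each a list of 6 numbers: the shift along the tool's x, y, z in m, then the turn, a rotation vector about the tool's x, y, z in degrees. In form: [[[x, y, z, rx, ry, rz], ...]]. A call has 1 to 10 rows; each row shifts and turns the commanded pose from where the row before left it, along the tool's axes as they then stand; what a row does not reach is not made up. A row lasts 1/8 s, in which the tool goes at most 62.5 mm and 10.7 degrees, less where a joint would pass 70% of its speed; a pose out of reach is approached as far as the arm can. A call is refused whole if a number of a shift passes 0.0625 or a number of a turn 10.7, either way. A call with a gripper value outside its range is refused whole. "fingers" is the opening, from 0 (shut) to 1 (fully open), set as the call begins (left out, the last holds). The fingers move at their own pace and stop on an object; "squeeze" is the grip in N (left out, the last holds). Time passes only in rows, so rows that do not move let the fingers close. It gives the time, the measured TCP pose, the force and the opening at its end, in the units of the state.
- manip.sense(): the state, without advancing time (a new reading comes with each control period).
- manip.snapshot(name): name is "side" or "top"; returns a dict with "img" (384x512x3 uint8, red, green, blue), "K" (3x3 intrinsics, pixels), "world_from_camera" (4x4, takes a point from camera to world coordinates). Camera axes: x right, y down, z forward; pixel columns grow to the right and rows downward; lengths in m; the calibration is good to about 2 mm. A picture is of the moment at which its call begins. There is no depth.
- manip.sign_off(): hands the job in, once; it reports no verdict.
Trained networks look in a picture, given as the dict that the camera call returned (one of the last four; its "shot" number tells which), for a name from the list of things; names that differ only in an ending like _2 or _b are one class to them, and where a whole thing is asked for, a point or a joint stands for the part that bears it (a point fixed in the world has none). Each returns a list of dicts, best first, with "score" (0 to 1); they miss things now and then, are a little off and sometimes report something else, mostly with a low value. They report only what shows in the picture. A call takes as long as a camera call.
- manip.regions_of(label, picture): "pixels" (384x512 bool, what is visible of it) and "rect" ([left, top, right, bottom] in pixels, round what is visible of it).
- manip.pinpoint(label, picture): "point" ([column, row] in pixels: a listed point, or the origin of a listed thing).
The state is a dict: "t": time; "q": joint angles; "qd": joint speeds; "tau": joint torques, N m; "tcp_pos": TCP position; "tool_rot": TCP orientation; "force": force on the tool from outside, world axes, zero at the start; "ft_torque": the same for the moment, N m; "finger_gap": opening from 0.0 (shut) to 1.0 (fully open).
Only numpy, scipy, OpenCV 4.12 (cv2) and the standard library are available. Lean on these libraries where they do the work, as an engineer would, in place of code of your own. Each camera call takes 0.05 s, during which the arm holds its last target.

## Working session

There is one attempt and no reset: what is moved stays moved. The work goes in short steps, Python scripts to look and compute and a tool call to move; the robot and the scene stay as the last step left them, time stands still between calls to the robot, and variables do not carry over. Pictures are saved under pics/ and viewed, and the job is handed in when it is done.

Besides the shell and the picture viewer there is one more tool, called after "Call:" as name(argument=value, ...) on one line, values as JSON. play_rows: Moves the arm, as the interface text tells. Its arguments: {"type":"object","properties":{"steps":{"type":"array"},"fingers":{"type":"number"},"squeeze":{"type":"number"}},"required":["steps"]}

```bash
ls; mkdir -p pics; cat > h.py <<'E'
import numpy as np,cv2
from station import manip
def save(s,n,crop=None,scale=1):
    im=s["img"][:,:,::-1]
    if crop: l,t,r,b=crop; im=im[t:b,l:r]
    if scale!=1: im=cv2.resize(im,None,fx=scale,fy=scale,interpolation=cv2.INTER_CUBIC)
    cv2.imwrite("pics/"+n,im)
def ray(s,p):
    d=np.linalg.inv(s["K"])@np.array([p[0],p[1],1.]); T=np.array(s["world_from_camera"])
    return T[:3,3],T[:3,:3]@d
def atz(s,p,z):
    o,d=ray(s,p); return o+d*(z-o[2])/d[2]
def proj(s,P):
    T=np.linalg.inv(s["world_from_camera"]); c=T[:3,:3]@np.array(P)+T[:3,3]; u=s["K"]@c; return u[:2]/u[2]
E
python3 - <<'E'
from h import *
np.set_printoptions(precision=4,suppress=True)
print(manip.sense())
for n in("side","top"):
    s=manip.snapshot(n); save(s,n+"0.png",scale=1.5); print(n,s["K"],s["world_from_camera"])
    for l in["tester","carousel_top","index_mark","pointer_tip","press_pad","hood_cover","dropper","pen","tube_rack","beaker","wash_bottle","amber_cap","cuvette_box","pipette"]:
        print(l,[(np.round(r["point"],1),round(r["score"],2)) for r in manip.pinpoint(l,s)][:3])
E
```

```text
pics
{'t': 0.0, 'q': array([-1.4485,  0.5285,  1.4339,  0.    ,  1.1814, -0.1785]), 'qd': array([-0.0004, -0.002 , -0.0001,  0.0009,  0.0009, -0.0007]), 'tau': array([  0.0016, -44.2345, -17.8027,  -0.0003,   0.0084,   0.    ]), 'tcp_pos': array([ 0.1851, -0.5963,  0.2553]), 'tool_rot': array([ 0.9887,  0.1498,  0.    , -0.0011]), 'force': array([-0.8157, -0.548 ,  0.0818]), 'ft_torque': array([ 0.0539,  0.0066, -0.0275]), 'finger_gap': 1.0034936224430129}
side [[426.4451   0.     259.502 ]
 [  0.     426.4451 190.245 ]
 [  0.       0.       1.    ]] [[ 0.995  -0.0553  0.0825  0.3434]
 [-0.0984 -0.6628  0.7423 -1.2783]
 [ 0.0136 -0.7468 -0.6649  1.257 ]
 [ 0.      0.      0.      1.    ]]
tester [(array([278.9, 223.1]), 0.57)]
carousel_top []
index_mark [(array([288.4, 194.7]), 0.89)]
pointer_tip [(array([263.8, 186.4]), 0.87)]
press_pad [(array([280.6, 136.2]), 0.72)]
hood_cover [(array([279.3, 175.2]), 0.63)]
dropper [(array([251.4, 190.5]), 0.38)]
pen [(array([305.8, 195.6]), 0.58), (array([278.9, 338.5]), 0.39), (array([277.9, 218.7]), 0.2)]
tube_rack [(array([276.3, 340.2]), 0.8
[... 485 characters left out ...]
8   -0.9836  1.5997]
 [ 0.      0.      0.      1.    ]]
tester [(array([267.2, 183.4]), 0.75), (array([115. , 242.1]), 0.23)]
carousel_top [(array([244.8, 177.1]), 0.77), (array([254.1, 142.2]), 0.42), (array([237.1, 209.3]), 0.18)]
index_mark [(array([251.1, 164.7]), 0.84)]
pointer_tip [(array([241.6, 193.3]), 0.73)]
press_pad [(array([181.3, 159.4]), 0.71)]
hood_cover [(array([216., 170.]), 0.77), (array([424.9, 199.2]), 0.27)]
dropper [(array([235.5, 209.3]), 0.48)]
pen [(array([250., 144.]), 0.68)]
tube_rack [(array([423.4, 197.9]), 0.92)]
beaker [(array([117.7, 238.3]), 0.67)]
wash_bottle [(array([ 94.8, 211.2]), 0.66)]
amber_cap []
cuvette_box [(array([382.3, 149.4]), 0.9)]
pipette []
```

View pics/side0.png

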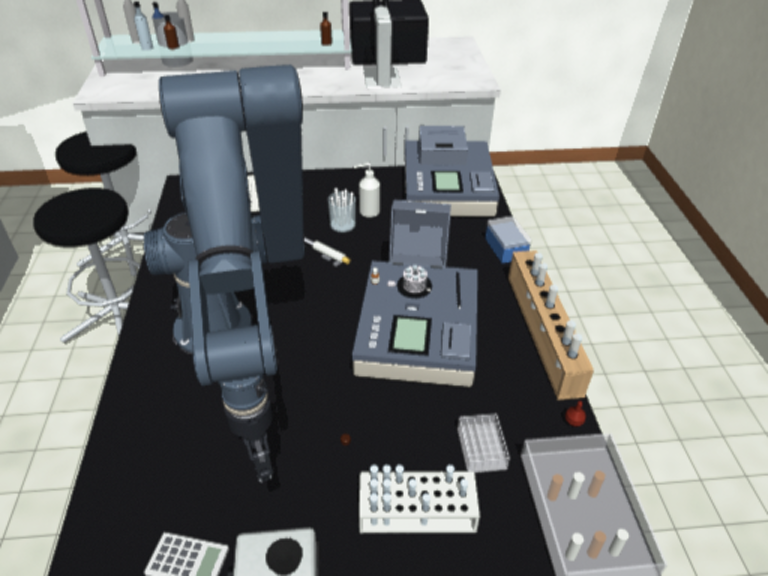

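View pics/top0.png

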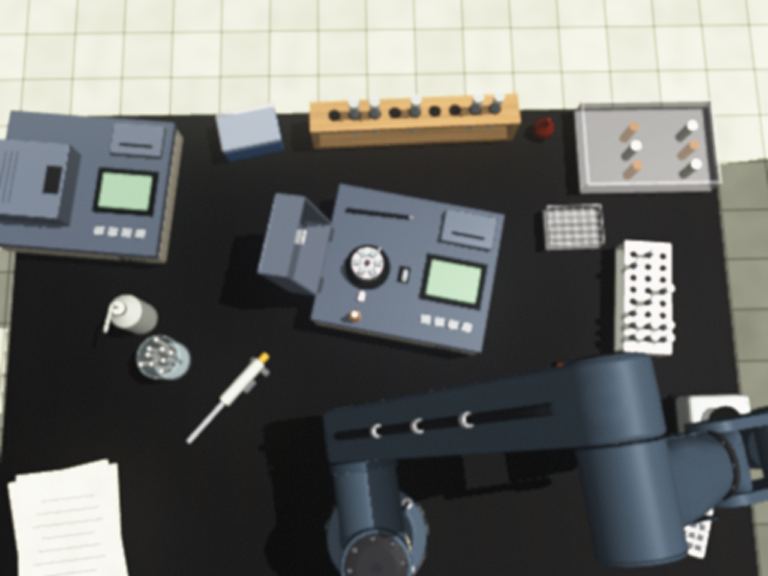

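```bash
python3 - <<'E'
from h import *
np.set_printoptions(precision=4,suppress=True)
s=manip.snapshot("top"); save(s,"top1.png",(160,120,320,240),5)
t=manip.snapshot("side"); save(t,"side1.png",(200,110,360,230),5)
D=.095
for c,pts in((s,dict(carousel_top=D+.048,index_mark=D+.008,pointer_tip=D+.008,hood_cover=D,tester=0,dropper=D,pen=D)),(t,dict(index_mark=D+.008,pointer_tip=D+.008,hood_cover=D,tester=0,dropper=D,pen=D))):
  for l,z in pts.items():
    r=manip.pinpoint(l,c)
    if r: print(l,atz(c,r[0]["point"],z),round(r[0]["score"],2))
a=manip.pinpoint("press_pad",s)[0]["point"];b=manip.pinpoint("press_pad",t)[0]["point"]
o1,d1=ray(s,a);o2,d2=ray(t,b)
k=np.linalg.lstsq(np.c_[d1,-d2],o2-o1,rcond=None)[0];print("pad",o1+d1*k[0],o2+d2*k[1])
E
```

```text
carousel_top [0.5474 0.006  0.143 ] 0.61
index_mark [ 0.594  -0.0214  0.103 ] 0.58
pointer_tip [0.5022 0.0186 0.103 ] 0.88
hood_cover [0.5682 0.1001 0.095 ] 0.92
dropper [0.4616 0.0359 0.095 ] 0.41
pen [ 0.5268 -0.0786  0.095 ] 0.72
index_mark [ 0.586  -0.0278  0.103 ] 0.95
pointer_tip [0.4532 0.0149 0.103 ] 0.62
hood_cover [0.5702 0.1211 0.095 ] 0.79
tester [ 0.5548 -0.0769  0.    ] 0.95
dropper [0.4362 0.0391 0.095 ] 0.48
pen [ 0.6754 -0.0204  0.095 ] 0.5
pad [0.585 0.183 0.241] [0.5896 0.1831 0.2421]
```

View pics/top1.png

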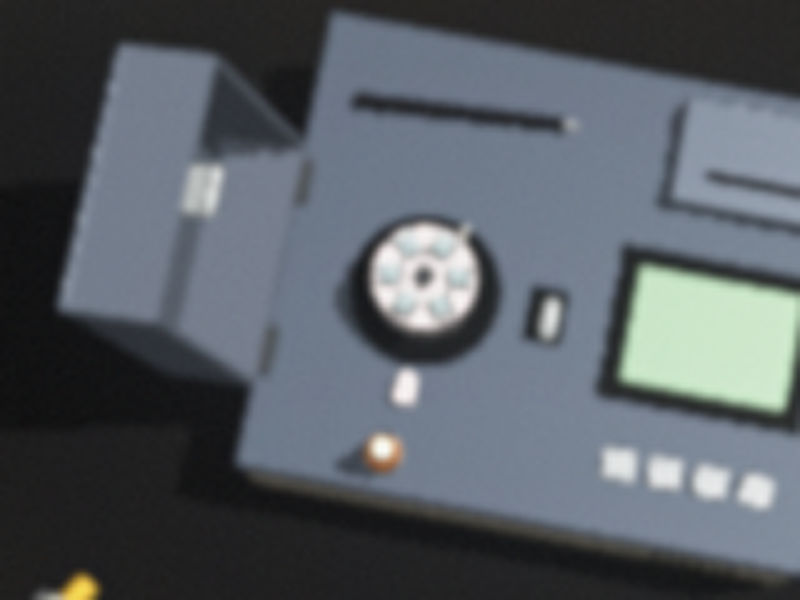

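View pics/side1.png

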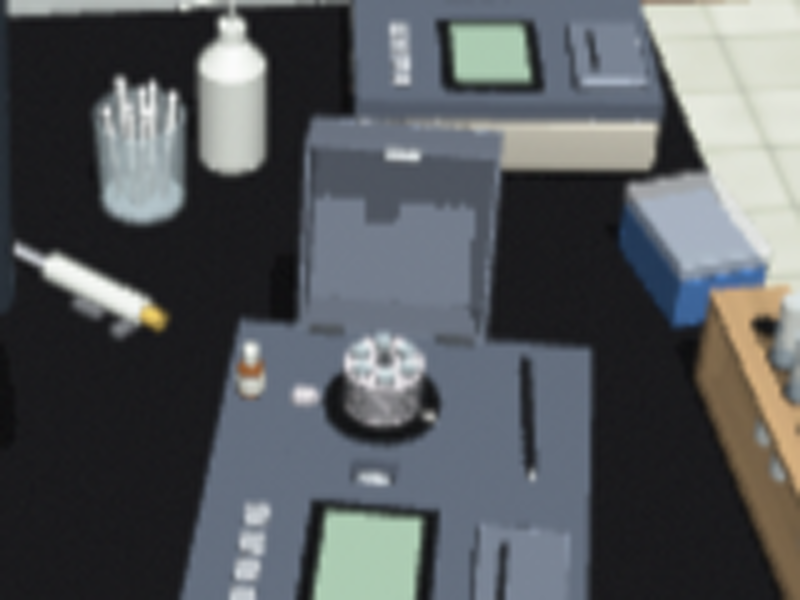

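```bash
cat > fit.py <<'E'
from h import *
from scipy.optimize import least_squares
np.set_printoptions(precision=4,suppress=True)
def W(p,x): 
    c,s=np.cos(x[2]),np.sin(x[2]); return np.array([x[0]+c*p[0]-s*p[1],x[1]+s*p[0]+c*p[1],p[2]])
BL=(.15,.18,.095);FL=(-.15,.18,.095);FR=(-.15,-.18,.095);BR=(.15,-.18,.095);CT=(-.02,.085,.143);PT=(-.071,.085,.103)
E
python3 - <<'E'
from fit import *
s=manip.snapshot("top");t=manip.snapshot("side")
obs=[(s,BL,(226.6,122.4)),(s,FL,(207.6,213)),(s,BR,(336.7,142.7)),(s,CT,(245,175.6)),(s,PT,(241.3,194.5)),
(t,BL,(318.4,179.4)),(t,FL,(248.2,174)),(t,FR,(236.7,241.3)),(t,BR,(315.3,248)),(t,CT,(276.8,182.2)),(t,PT,(263.8,189))]
f=lambda x:np.concatenate([proj(c,W(p,x))-o for c,p,o in obs])
r=least_squares(f,[.57,-.08,-.1],loss="soft_l1");x=r.x;print(x,f(x).reshape(-1,2))
print("CT",W(CT,x),"PT",W(PT,x))
C=W(CT,x)
for c,ps in((s,[(252.6,166.4),manip.pinpoint("index_mark",s)[0]["point"]]),(t,[(286,193.2),manip.pinpoint("index_mark",t)[0]["point"]])):
  for p in ps:
    m=atz(c,p,.103)-C; print(np.hypot(*m[:2]),np.arctan2(m[1],m[0])-(np.arctan2(*(W(PT,x)-C)[1::-1])))
hc=W((-.02,.178,.095),x); print("hinge",hc)
for a in np.arange(1.7,2.06,.05):
  # pad in hood frame
  y,z=-.146,.062; yy=y*np.cos(a)+z*np.sin(a); zz=-y*np.sin(a)+z*np.cos(a)
  P=W((-.02,.178+yy,.095+zz),x); print(a,P,proj(t,P),proj(s,P), [proj(c,W((-.02,.178-.168*np.cos(a),.095+.168*np.sin(a)),x)) for c in(s,t)])
for l,z in (("dropper",.095),):
  print(l,W((0,0,0),x),atz(s,(160+383/5,120+452/5),.143))
E
```

```text
[ 0.5535 -0.0818 -0.2101] [[ 0.1042 -0.3383]
 [-0.0637 -0.5794]
 [-0.1841 -0.0382]
 [ 0.2424 -0.7677]
 [ 0.9645 -1.2925]
 [-1.006   0.6515]
 [-1.245   0.2743]
 [-2.8821 -4.6599]
 [ 1.0582 -3.6706]
 [-0.9399  0.4397]
 [-0.7702  0.0375]]
CT [0.5517 0.0055 0.143 ] PT [0.5018 0.0162 0.103 ]
0.04259900533077132 -3.511490806516159
0.05420391013884257 -3.3122004250171386
0.04586216745846789 -3.4402722686845775
0.05401752427686763 -3.611107340652628
hinge [0.5711 0.0965 0.095 ]
1.7 [0.5878 0.175  0.2318] [280.1258 139.6769] [186.1124 157.1045] [array([204.9882, 158.3142]), array([279.368, 141.891])]
1.75 [0.5892 0.1816 0.2276] [280.201  139.5824] [184.0325 157.0345] [array([202.1634, 157.8836]), array([279.511 , 140.9721])]
1.8 [0.5906 0.188  0.2231] [280.2682 139.5832] [182.0542 157.0073] [array([199.3857, 157.4951]), array([279.6469, 140.1552])]
1.85 [0.5919 0.1941 0.2183] [280.3271 139.6781] [180.1828 157.0225] [array([196.6643, 157.1498]), array([279.7754, 139.4413])]
1.9000000000000001 [0.5931 0.2    0.2131] [280.3777 139.8656] [178.423  157.0797] [array([194.008 , 156.8487]), array([279.8961, 138.8311])]
1.9500000000000002 [0.5943 0.2057 0.2077] [280.4201 140.144 ] [176.779  157.1782] [array([191.4254, 156.5926]), array([280.0089, 138.3249])]
2.0 [0.5955 0.2111 0.202 ] [280.4542 140.5115] [175.2546 157.3173] [array([188.9245, 156.3819]), array([280.1135, 137.9228])]
2.0500000000000003 [0.5966 0.2161 0.196 ] [280.48  140.966] [173.8529 157.496 ] [array([186.5129, 156.2172]), array([280.2098, 137.6245])]
dropper [ 0.5535 -0.0818  0.    ] [0.442  0.0335 0.143 ]
```

Call:
play_rows(steps=[[[0.044, -0.0389, 0, 0, 0, 0], [0.044, -0.0389, 0, 0, 0, 0], [0.044, -0.0389, 0, 0, 0, 0], [0.044, -0.0389, 0, 0, 0, 0], [0.044, -0.0389, 0, 0, 0, 0], [0.044, -0.0389, 0, 0, 0, 0], [0.044, -0.0389, 0, 0, 0, 0], [0.044, -0.0389, 0, 0, 0, 0], [0.044, -0.0389, 0, 0, 0, 0], [0.044, -0.0389, 0, 0, 0, 0]]], fingers=1, squeeze=40)

```text
t: 3.8
tcp_pos: [0.4913, -0.0934, 0.2567]
tool_rot: [0.989, 0.15, 0.0, 0.0]
force: [1.5, -0.8, -1.1]
finger_gap: 0.998
```

Call:
play_rows(steps=[[[0.044, -0.0389, 0, 0, 0, 0], [0.0433, -0.0387, 0, 0, 0, 0], [0, 0, 0, 0, 0, 0]]])

```text
t: 4.18
tcp_pos: [0.5522, 0.0084, 0.2564]
tool_rot: [0.988, 0.153, 0.001, -0.0]
force: [0.1, -0.1, -0.1]
finger_gap: 1.0
```

```bash
python3 - <<'E'
from h import *
np.set_printoptions(precision=4,suppress=True)
print(manip.sense())
s=manip.snapshot("top"); save(s,"top2.png",(160,120,320,240),4)
t=manip.snapshot("side"); save(t,"side2.png",(200,110,360,230),5)
E
```

```text
{'t': 4.175, 'q': array([-0.1876,  0.4289,  1.6176,  0.0009,  1.0934,  1.0761]), 'qd': array([-0.0708, -0.0167,  0.0498, -0.0413,  0.0076, -0.0265]), 'tau': array([  1.4578, -38.2129, -17.0761,   0.252 ,  -0.0735,   0.1336]), 'tcp_pos': array([0.5522, 0.0084, 0.2564]), 'tool_rot': array([ 0.9883,  0.1527,  0.001 , -0.0001]), 'force': array([ 0.0719, -0.1195, -0.0651]), 'ft_torque': array([ 0.0035, -0.0433,  0.0092]), 'finger_gap': 1.0000517500213773}
```

View side2.

View pics/side2.png

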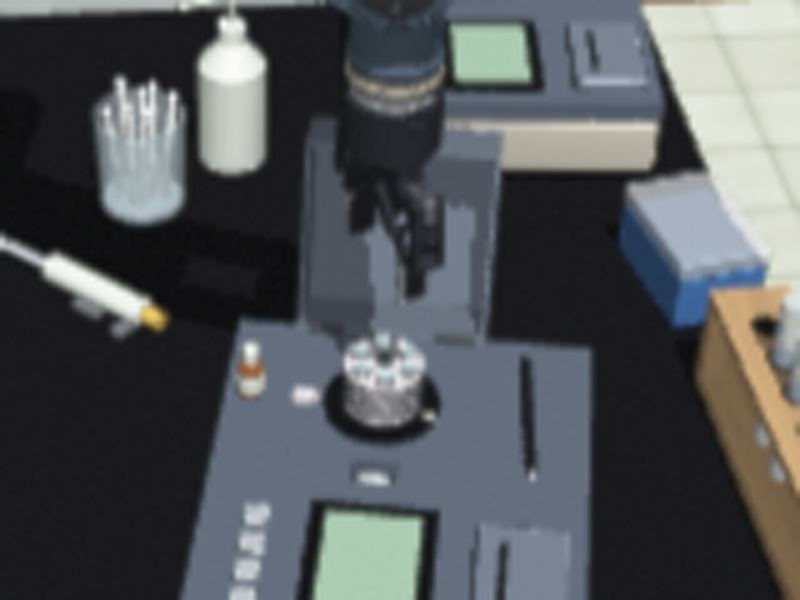

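View pics/top2.png

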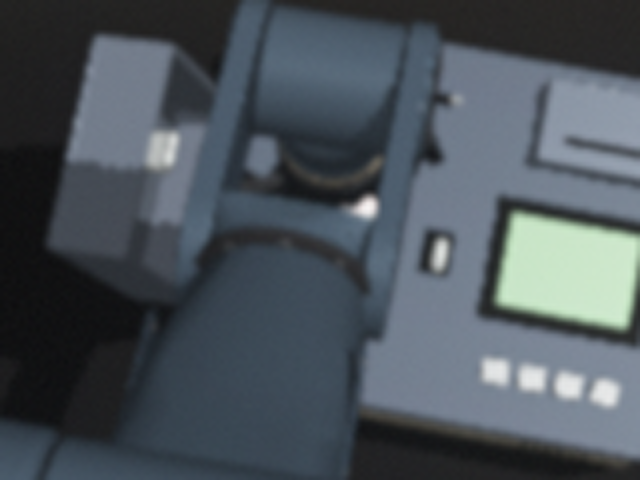

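Call:
play_rows(steps=[[[0, 0, 0.03, 0, 0, 0], [0, 0, 0.03, 0, 0, 0], [0, 0, 0.015, 0, 0, 0], [0, 0, 0, 0, 0, 0]]])

```text
t: 4.78
tcp_pos: [0.5497, 0.004, 0.1806]
tool_rot: [0.989, 0.149, -0.001, -0.0]
force: [0.1, -0.2, 0.5]
finger_gap: 0.998
```

```bash
python3 - <<'E'
from h import *
t=manip.snapshot("side"); save(t,"side3.png",(230,130,330,220),7)
print(manip.sense()["tcp_pos"])
E
```

```text
[0.5505508  0.00411046 0.18149214]
```

View pics/side3.png

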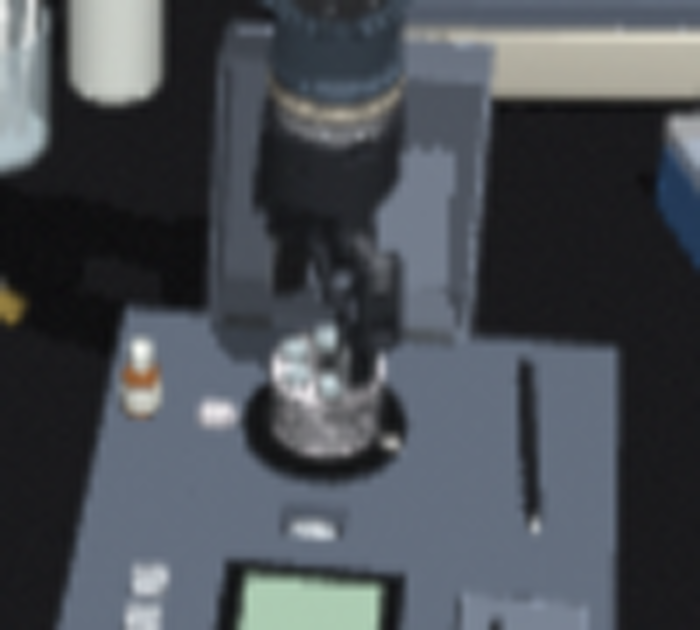

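Call:
play_rows(steps=[[[0, -0.001, 0.02, 0, 0, 0], [0, 0, 0.018, 0, 0, 0], [0, 0, 0.01, 0, 0, 0], [0, 0, 0, 0, 0, 0]]])

```text
t: 5.32
tcp_pos: [0.5504, 0.0058, 0.1335]
tool_rot: [0.989, 0.15, -0.0, 0.0]
force: [0.7, -0.1, 0.9]
finger_gap: 1.001
```

```bash
python3 - <<'E'
from h import *
t=manip.snapshot("side"); save(t,"side4.png",(230,130,330,220),7)
print(manip.sense())
E
```

```text
{'t': 5.375, 'q': array([-1.92478906e-01,  6.03985558e-01,  1.72697749e+00, -1.52039557e-05,
        8.09618150e-01,  1.07767710e+00]), 'qd': array([ 0.00251384, -0.00882896, -0.00693092, -0.00071637, -0.00184637,
       -0.00176201]), 'tau': array([-3.06663488e-02, -4.07813609e+01, -1.12707156e+01, -1.68363895e-03,
        7.22687255e-03, -2.35545967e-04]), 'tcp_pos': array([0.55074023, 0.00575067, 0.13388184]), 'tool_rot': array([9.88722272e-01, 1.49759852e-01, 4.74453737e-04, 1.75174319e-04]), 'force': array([ 0.48437766, -0.1028587 , -0.43391719]), 'ft_torque': array([-0.0258561 ,  0.00898605,  0.01930618]), 'finger_gap': 1.0002310602195827}
```

View pics/side4.png

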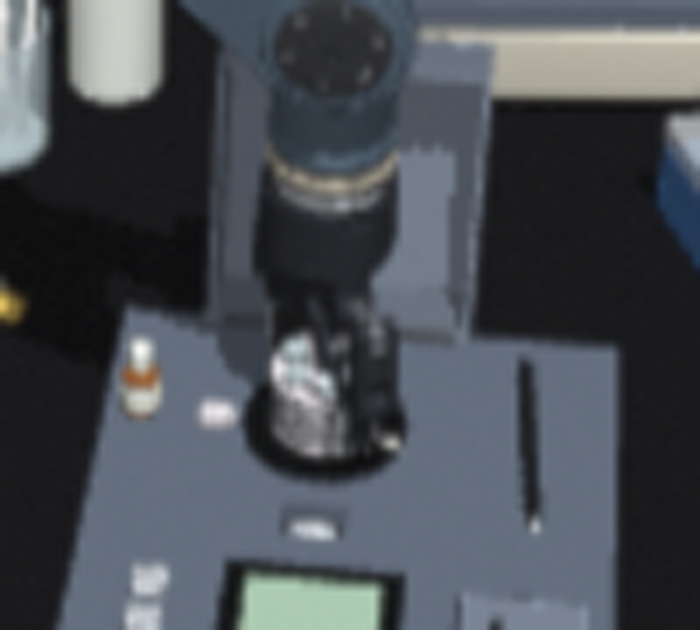

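Fingers straddle the rim. Closing.

Call:
play_rows(steps=[[[0, 0, 0, 0, 0, 0], [0, 0, 0, 0, 0, 0], [0, 0, 0, 0, 0, 0], [0, 0, 0, 0, 0, 0]]], fingers=0, squeeze=40)

```text
t: 5.88
tcp_pos: [0.5502, 0.0073, 0.1346]
tool_rot: [0.989, 0.149, 0.0, -0.001]
force: [-1.1, 4.3, 5.7]
finger_gap: 0.737
```

Call:
play_rows(steps=[[[0, -0.0015, 0, 0, 0, -5], [0, 0, 0, 0, 0, -10], [0, 0, 0, 0, 0, -10], [0, 0, 0, 0, 0, -10], [0, 0, 0, 0, 0, -10], [0, 0, 0, 0, 0, -10], [0, 0, 0, 0, 0, -10], [0, 0, 0, 0, 0, -10], [0, 0, 0, 0, 0, -10], [0, 0, 0, 0, 0, -5]]])

```text
t: 7.12
tcp_pos: [0.556, 0.0042, 0.1347]
tool_rot: [0.591, 0.806, 0.001, 0.007]
force: [14.1, -4.9, -5.6]
finger_gap: 0.733
```

Call:
play_rows(steps=[[[0, 0.005, 0, 0, 0, 0], [0, 0, 0, 0, 0, 0]]])

```text
t: 7.38
tcp_pos: [0.5563, 0.0044, 0.1346]
tool_rot: [0.592, 0.806, -0.002, 0.004]
force: [-1.2, -14.8, 1.9]
finger_gap: 0.737
```

Call:
play_rows(steps=[[[0, 0, 0, 0, 0, 0], [0, 0, 0, 0, 0, 0], [0, 0, 0, 0, 0, 0]]], fingers=1)

```text
t: 7.75
tcp_pos: [0.5545, 0.0093, 0.1334]
tool_rot: [0.593, 0.805, 0.0, -0.0]
force: [0.4, -0.2, -0.7]
finger_gap: 1.003
```

```bash
python3 - <<'E'
from h import *
t=manip.snapshot("side"); save(t,"side5.png",(230,130,330,220),7)
print(manip.sense())
E
```

```text
{'t': 7.8, 'q': array([-1.84823256e-01,  6.08726310e-01,  1.71690206e+00,  2.69148099e-04,
        8.15961883e-01, -4.86336184e-01]), 'qd': array([-1.40070504e-03,  8.11295191e-04, -1.83991082e-03, -1.51784576e-05,
       -7.68584665e-04,  6.11764434e-04]), 'tau': array([-8.22251849e-02, -4.15925753e+01, -1.16030511e+01, -7.84541171e-04,
       -5.20371468e-04,  5.08504581e-05]), 'tcp_pos': array([0.55451856, 0.00930633, 0.13339312]), 'tool_rot': array([ 5.92963265e-01,  8.05229505e-01,  8.87938068e-05, -4.15377327e-05]), 'force': array([ 0.32317857, -0.66465759, -0.27995983]), 'ft_torque': array([ 0.01809171, -0.04366281,  0.03634642]), 'finger_gap': 0.9988379484451197}
```

View pics/side5.png

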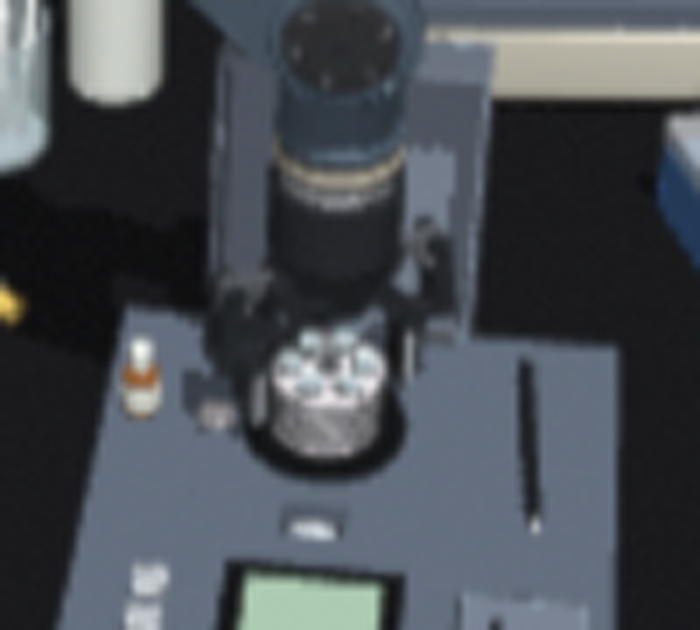

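Call:
play_rows(steps=[[[-0.0024, 0.001, 0, 0, 0, 0], [0, 0, 0, 0, 0, 0], [0, 0, 0, 0, 0, 0], [0, 0, 0, 0, 0, 0]]], fingers=0)

```text
t: 8.3
tcp_pos: [0.5556, 0.0066, 0.1336]
tool_rot: [0.593, 0.805, -0.001, -0.0]
force: [-3.8, -1.3, 5.3]
finger_gap: 0.741
```

Call:
play_rows(steps=[[[0, 0, 0, 0, 0, -5], [0, 0, 0, 0, 0, -10], [0, 0, 0, 0, 0, -10], [0, 0, 0, 0, 0, -10], [0, 0, 0, 0, 0, -10], [0, 0, 0, 0, 0, -10], [0, 0, 0, 0, 0, -10], [0, 0, 0, 0, 0, -10], [0, 0, 0, 0, 0, -5], [0, 0, 0, 0, 0, 0]]])

```text
t: 9.55
tcp_pos: [0.5571, 0.0089, 0.1337]
tool_rot: [-0.063, 0.998, 0.001, 0.001]
force: [0.8, 8.6, 2.6]
finger_gap: 0.736
```

```bash
python3 - <<'E'
from h import *
t=manip.snapshot("side"); save(t,"side6.png",(230,130,330,220),7)
s=manip.snapshot("top"); save(s,"top6.png",(200,120,300,220),5)
print(manip.sense(), manip.pinpoint("index_mark",t))
E
```

```text
{'t': 9.65, 'q': array([-0.18608291,  0.61018828,  1.71183615,  0.0042098 ,  0.81767095,
       -1.88571302]), 'qd': array([-3.51643530e-04, -9.26691458e-04,  3.23493154e-05,  1.97195093e-03,
        1.04215125e-03,  5.29351159e-04]), 'tau': array([-4.47974503e+00, -4.00717771e+01, -1.13850823e+01, -1.06806457e+00,
       -6.06988231e-02,  3.02814203e-02]), 'tcp_pos': array([0.55711774, 0.00891555, 0.13365158]), 'tool_rot': array([-0.06293703,  0.99801587,  0.00125388,  0.00130004]), 'force': array([0.25352759, 7.87002693, 3.2483626 ]), 'ft_torque': array([ 0.51923471, -0.17977291,  0.01095467]), 'finger_gap': 0.7421156464923312} [{'point': [268.8, 188.6], 'score': 0.51}]
```

View pics/side6.png

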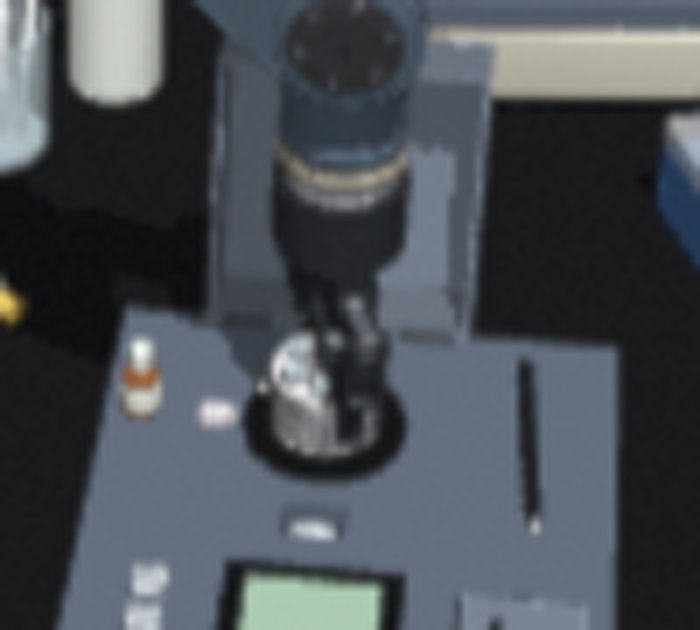

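```bash
python3 - <<'E'
from fit import *
t=manip.snapshot("side")
C=atz(t,(276.8,182.2),.143);P=atz(t,(263.8,189),.103)
# skirt ellipse: left 245,right 406,bottom 478 in crop
print(C,P,np.hypot(*(P-C)[:2]),"pointer dir",np.arctan2(*(P-C)[1::-1]))
for c in(C,np.array([.5565,.0085])):
  for p in((267.4,184.6),):
    m=atz(t,p,.103);d=m[:2]-c[:2];print(m,np.hypot(*d),np.arctan2(d[1],d[0]),np.pi-.2101-np.arctan2(d[1],d[0]))
# predicted mark px for given remaining
for rem in(.35,.4,.45,.5,.55,.6):
  a=np.pi-.2101-rem; print(rem,[ (proj(t,[C[0]+r*np.cos(a),C[1]+r*np.sin(a),.103])-[230,130])*7 for r in(.034,.047)])
E
```

```text
[0.5558 0.0079 0.143 ] [0.5049 0.0161 0.103 ] 0.051491054114470206 pointer dir 2.981145740945836
[0.5227 0.0422 0.103 ] 0.04764015697549906 2.338664922055129 0.5928277315346637
[0.5227 0.0422 0.103 ] 0.04773957491795058 2.35810401740043 0.573388636189363
0.35 [array([272.162 , 399.8499]), array([252.2056, 393.1528])]
0.4 [array([273.4738, 398.175 ]), array([254.0318, 390.8496])]
0.45 [array([274.9113, 396.5503]), array([256.03  , 388.6164])]
0.5 [array([276.4707, 394.9795]), array([258.1948, 386.4585])]
0.55 [array([278.148 , 393.4665]), array([260.5204, 384.3808])]
0.6 [array([279.9389, 392.0147]), array([263.0011, 382.3881])]
```

View pics/top6.png

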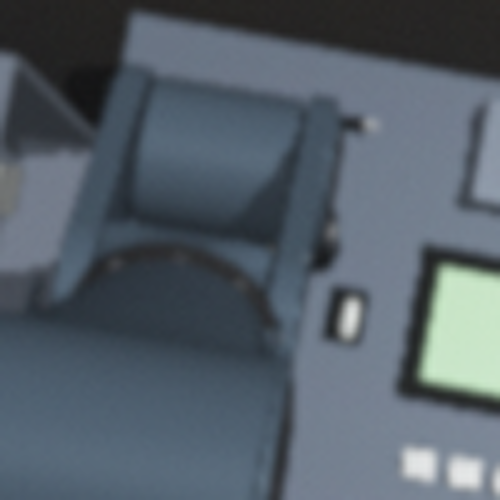

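Call:
play_rows(steps=[[[0, 0, 0, 0, 0, -10], [0, 0, 0, 0, 0, -10], [0, 0, 0, 0, 0, -10], [0, 0, 0, 0, 0, 0], [0, 0, 0, 0, 0, 0]]])

```text
t: 10.38
tcp_pos: [0.5567, 0.01, 0.1336]
tool_rot: [-0.319, 0.948, 0.002, 0.002]
force: [-1.2, 10.9, 4.4]
finger_gap: 0.735
```

```bash
python3 - <<'E'
from h import *
t=manip.snapshot("side"); save(t,"side7.png",(240,160,300,205),13)
q=manip.sense();print(q["q"],q["tool_rot"],q["force"], manip.pinpoint("index_mark",t), manip.pinpoint("pointer_tip",t))
E
```

```text
[-0.18514619  0.60997012  1.71247108  0.00654952  0.81806359 -2.40929811] [-0.31877743  0.94782643  0.00181838  0.00164537] [ 0.01924019 10.52684924  3.71748226] [{'point': [265.3, 188.3], 'score': 0.76}] [{'point': [265.8, 186.6], 'score': 0.92}, {'point': [276.1, 184.7], 'score': 0.37}]
```

View pics/side7.png

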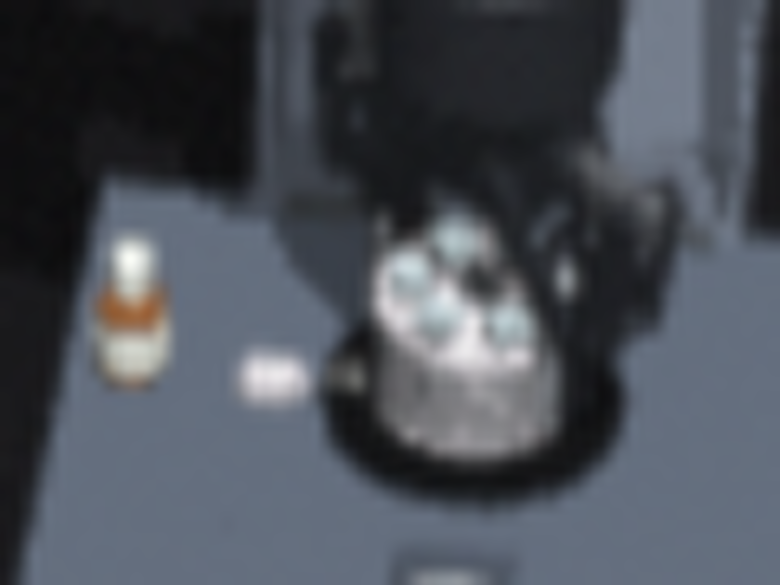

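```bash
python3 - <<'E'
from fit import *
t=manip.snapshot("side")
C=atz(t,(276.8,182.2),.143)
for rem in(-.15,-.1,-.05,0,.05,.1,.15):
  a=np.pi-.2101-rem; print(rem,[ (proj(t,[C[0]+r*np.cos(a),C[1]+r*np.sin(a),.103])-[240,160])*13 for r in(.034,.0405,.047,.051,.06)])
im=t["img"][180:198,255:275].astype(int).mean(2).astype(int)
print(im)
E
```

```text
-0.15 [array([365.046 , 387.0601]), array([344.3465, 387.3792]), array([323.6412, 387.6984]), array([310.8966, 387.8949]), array([282.2131, 388.337 ])]
-0.1 [array([364.8914, 383.4618]), array([344.1804, 383.0927]), array([323.4694, 382.7236]), array([310.7241, 382.4965]), array([282.047 , 381.9854])]
-0.05 [array([365.0077, 379.8736]), array([344.3369, 378.8194]), array([323.6718, 377.7656]), array([310.9576, 377.1172]), array([282.3586, 375.6587])]
0 [array([365.3939, 376.3044]), array([344.8147, 374.57  ]), array([324.2468, 372.8365]), array([311.5954, 371.7702]), array([283.1452, 369.3724])]
0.05 [array([366.0485, 372.763 ]), array([345.6118, 370.3548]), array([325.192 , 367.9486]), array([312.6344, 366.4688]), array([284.4031, 363.1421])]
0.1 [array([366.9692, 369.2582]), array([346.7254, 366.1843]), array([326.5038, 363.1138]), array([314.0709, 361.2259]), array([286.1274, 356.9829])]
0.15 [array([368.1533, 365.7986]), array([348.1519, 362.0687]), array([328.178 , 358.3439]), array([315.8999, 356.0543]), array([288.3121, 350.9097])]
[[112 112 113 113 113 112 109  85  68  66  65
[... 785 characters left out ...]
 105  93
  120 128]
 [112 112 113 130 169 173 174 159 137  79  38  32  41  40  78  98 105  99
  118 124]
 [112 113 112 115 123 125 129 121 114  92  38  22  23  35  80 102 105 114
  118 123]
 [112 113 112 112 112 113 113 113 112 106  45  21  23  29  62 102 117 122
  121 124]
 [112 112 112 113 112 112 113 112 112 108  58  28  22  24  31  69 130 125
  126 134]
 [113 113 112 113 112 112 112 113 112 109  82  46  24  23  23  29  54  71
  115 129]
 [112 112 112 112 112 112 113 112 113 112 107  81  46  27  21  21  23  30
   46  53]
 [113 113 112 112 112 112 112 112 112 112 112 107  82  54  32  25  23  20
   22  23]
 [113 112 113 112 112 112 112 112 112 112 112 112 107  92  69  54  42  32
   27  26]]
```

Call:
play_rows(steps=[[[0, 0, 0, 0, 0, -3], [0, 0, 0, 0, 0, 0]]])

```text
t: 10.82
tcp_pos: [0.5567, 0.0101, 0.1337]
tool_rot: [-0.344, 0.939, 0.002, 0.002]
force: [-0.7, 11.5, 2.9]
finger_gap: 0.741
```

Call:
play_rows(steps=[[[0, 0, 0, 0, 0, 0], [0, 0, 0, 0, 0, 0], [0, 0, 0, 0, 0, 0]]], fingers=1)

```text
t: 11.2
tcp_pos: [0.5565, 0.0065, 0.1332]
tool_rot: [-0.344, 0.939, -0.0, 0.0]
force: [-0.1, 0.3, -0.7]
finger_gap: 0.999
```

Call:
play_rows(steps=[[[0, 0, -0.02, 0, 0, 0], [0, 0, -0.04, 0, 0, 5], [0, 0, -0.05, 0, 0, 10], [0, 0, -0.05, 0, 0, 10], [0, 0, -0.04, 0, 0, 10], [0, 0, 0, 0, 0, 10], [0, 0, 0, 0, 0, 10], [0, 0, 0, 0, 0, 0]]])

```text
t: 12.2
tcp_pos: [0.5562, 0.0065, 0.3333]
tool_rot: [0.128, 0.992, -0.0, 0.0]
force: [0.8, -0.4, -0.2]
finger_gap: 1.001
```

```bash
python3 - <<'E'
from h import *
t=manip.snapshot("side"); save(t,"side8.png",(240,160,300,205),13)
np.save("side8.npy",t["img"])
s=manip.snapshot("top"); save(s,"top8.png",(160,120,320,240),5)
q=manip.sense();print(q["tcp_pos"],q["q"],q["tool_rot"])
E
```

```text
[0.55617232 0.00663059 0.33309797] [-1.88967141e-01  3.51542767e-01  1.50954062e+00 -5.19144443e-05
  1.28088834e+00 -1.50440696e+00] [ 1.27324272e-01  9.91861126e-01 -1.32167168e-05 -1.90704060e-04]
```

View pics/side8.png

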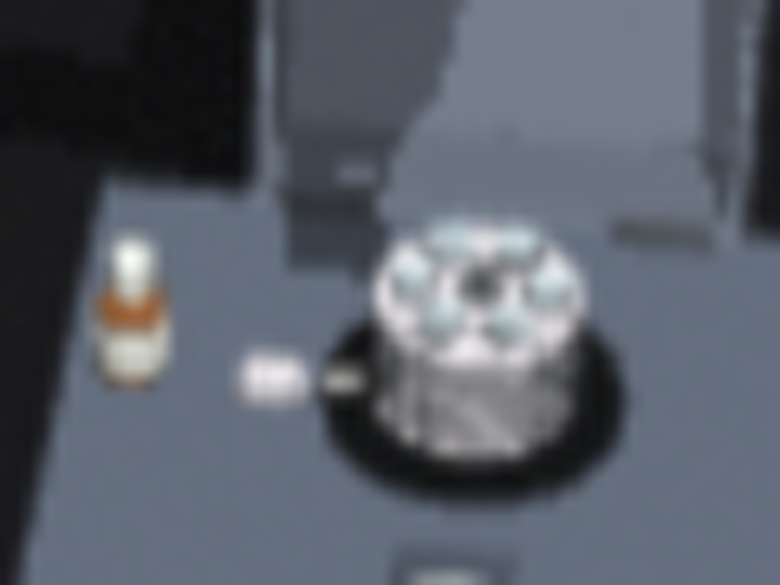

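View pics/top8.png

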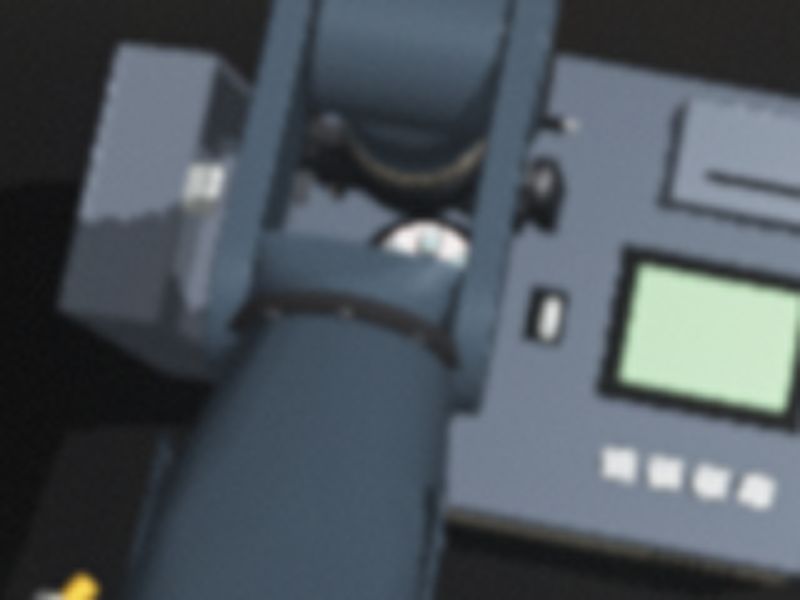

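Call:
play_rows(steps=[[[0, 0, 0, 0, 0, -2.6], [0, 0.04, 0, 0, 0, 0], [0, 0.055, 0, 0, 0, 0], [0, 0.055, 0, 0, 0, 0], [0, 0.05, 0, 0, 0, 0], [0, 0.028, 0, 0, 0, 0], [0, 0, 0, 0, 0, 0]]], fingers=0)

```text
t: 13.18
tcp_pos: [0.6042, 0.2317, 0.3326]
tool_rot: [0.104, 0.995, -0.0, -0.0]
force: [-0.3, -0.9, 0.3]
finger_gap: 0.003
```

```bash
python3 - <<'E'
from h import *
t=manip.snapshot("side"); save(t,"side9.png",(200,110,330,210),6)
s=manip.snapshot("top"); save(s,"top9.png",(160,120,320,240),5)
import pickle; pickle.dump((s,t),open("st9.pkl","wb"))
q=manip.sense();print(q["tcp_pos"],q["q"],q["tool_rot"],q["finger_gap"])
for c in(s,t):
  for l in("index_mark","pointer_tip","carousel_top","press_pad","hood_cover"): print(l,[(r["point"],r["score"]) for r in manip.pinpoint(l,c)])
E
```

```text
[0.60405558 0.22932948 0.33280042] [ 1.90494656e-01  4.87495712e-01  1.28207899e+00 -7.26735849e-04
  1.37324095e+00 -1.16926032e+00] [ 1.05253796e-01  9.94445141e-01 -5.19142804e-04 -4.80979028e-04] -0.0033487753627284393
index_mark [([240.6, 188.6], 0.96)]
pointer_tip [([240.0, 192.2], 0.57), ([235.4, 209.3], 0.38)]
carousel_top [([245.2, 175.4], 0.74)]
press_pad [([182.0, 160.5], 0.58)]
hood_cover [([216.3, 171.3], 0.71)]
index_mark []
pointer_tip [([263.6, 185.8], 0.9)]
carousel_top [([275.6, 183.6], 0.82)]
press_pad [([281.7, 137.3], 0.89)]
hood_cover [([277.7, 172.9], 0.66)]
```

View pics/side9.png

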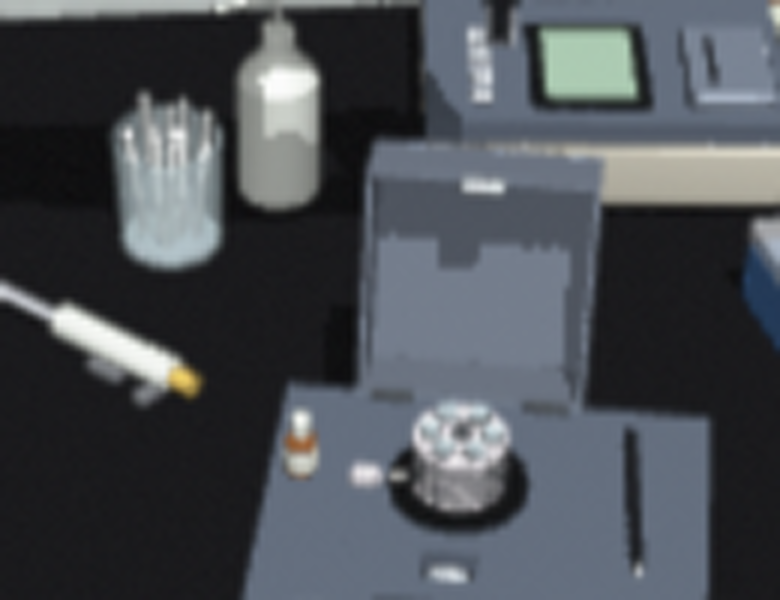

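View pics/top9.png

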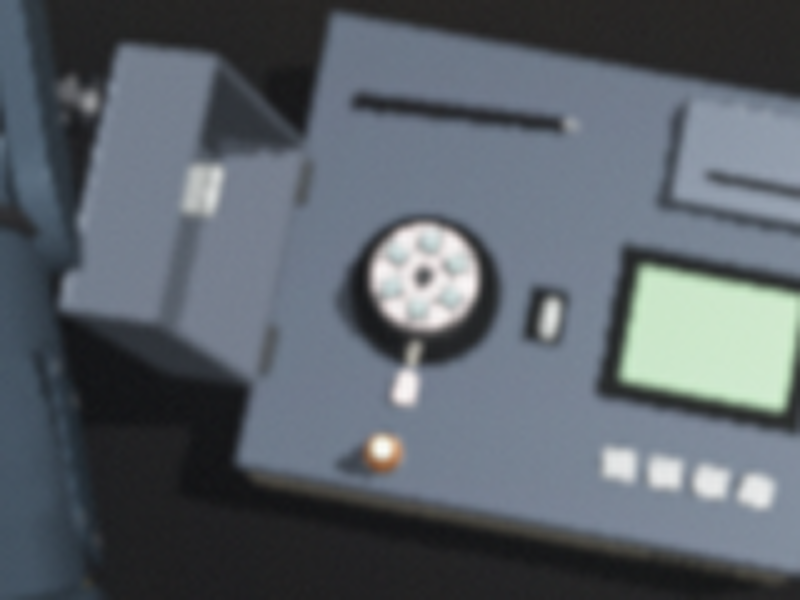

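```bash
python3 - <<'E'
from fit import *
import pickle
s,t=pickle.load(open("st9.pkl","rb"))
def cen(im,box,bg,lo=0.3):
    l,tp,r,b=box; g=im[tp:b,l:r].astype(float).mean(2)
    return g
print(cen(s["img"],(236,184,250,206),0).astype(int))
print(cen(t["img"],(256,182,274,196),0).astype(int))
E
```

```text
[[ 39  67 104 145 167 167 175 190 199 212 227 227 208 178]
 [ 30  39  57  83 106 122 143 160 167 173 178 168 142 111]
 [ 27  32  35  44  58  72  87  97 101 105 106  95  81  67]
 [ 26  30  29  32  39  50  67  73  66  62  59  55  51  49]
 [ 31  28  29  30  39  64 103 110  77  49  42  40  39  39]
 [ 41  35  34  34  48  92 139 140  90  46  37  37  37  38]
 [ 64  48  39  37  55 114 157 140  81  41  37  36  37  40]
 [ 95  77  62  49  64 124 163 127  66  41  38  40  44  53]
 [117 106  95  80  87 131 160 121  74  62  63  66  71  84]
 [125 121 118 118 136 159 162 132 105 101 100 102 106 113]
 [126 125 129 153 190 207 192 155 128 122 123 123 123 126]
 [125 124 134 177 225 236 225 182 141 128 127 127 128 127]
 [124 121 138 195 235 242 234 190 145 128 128 128 127 128]
 [124 122 153 213 239 242 234 187 140 129 127 128 128 128]
 [122 122 167 226 242 242 229 177 134 127 127 128 129 128]
 [120 121 164 219 236 234 215 164 131 127 128 129 128 128]
 [121 118 139 178 197 199 184 151 129 128 129 129 130 128]
 [124 121 124 136 146 151 149 136 128 128 129 128 129 130]
 [127 126 124 127 128 131 131 129 128 
[... 549 characters left out ...]
 33  81 124 172 165 148]
 [113 113 128 171 174 170 159 128 109  66  42  32  39  75  86 127 132 170]
 [113 116 151 216 222 227 213 159 112 105 102  78  45  62  81 113 116 130]
 [113 115 149 206 212 218 197 169 107 142 144 110  51  60  88 124 116 126]
 [113 114 130 169 174 175 158 137  81  61  59  45  42  86 100 127 113 135]
 [112 112 114 123 124 130 121 113  91  38  23  21  46 111 110 123  99 121]
 [111 113 112 113 114 113 113 112 106  46  23  21  32  75 106 127 103 120]
 [112 113 112 112 112 112 112 112 108  58  26  22  23  33  71 136 109 126]
 [113 112 112 112 113 112 112 112 109  81  46  26  21  22  31  56  68 118]
 [112 113 112 112 112 112 111 112 112 107  81  47  25  22  23  21  30  47]]
```

Call:
play_rows(steps=[[[0, 0, 0.03, 0, 0, 0], [0, 0, 0.03, 0, 0, 0], [0, 0, 0.023, 0, 0, 0], [0, -0.01, 0, 0, 0, 0], [0, -0.01, 0, 0, 0, 0], [0, -0.01, 0, 0, 0, 0], [0, -0.01, 0, 0, 0, 0]]])

```text
t: 14.65
tcp_pos: [0.5981, 0.1918, 0.254]
tool_rot: [0.106, 0.994, 0.003, 0.004]
force: [1.5, 4.6, 3.2]
finger_gap: -0.002
```

```bash
python3 - <<'E'
from h import *
t=manip.snapshot("side"); save(t,"side10.png",(200,90,330,190),6)
s=manip.snapshot("top"); save(s,"top10.png",(140,120,300,240),4)
print(manip.sense()["tcp_pos"],manip.sense()["force"])
E
```

```text
[0.59763896 0.19040487 0.25337392] [1.56501329 2.20990146 1.40421033]
```

View pics/side10.png

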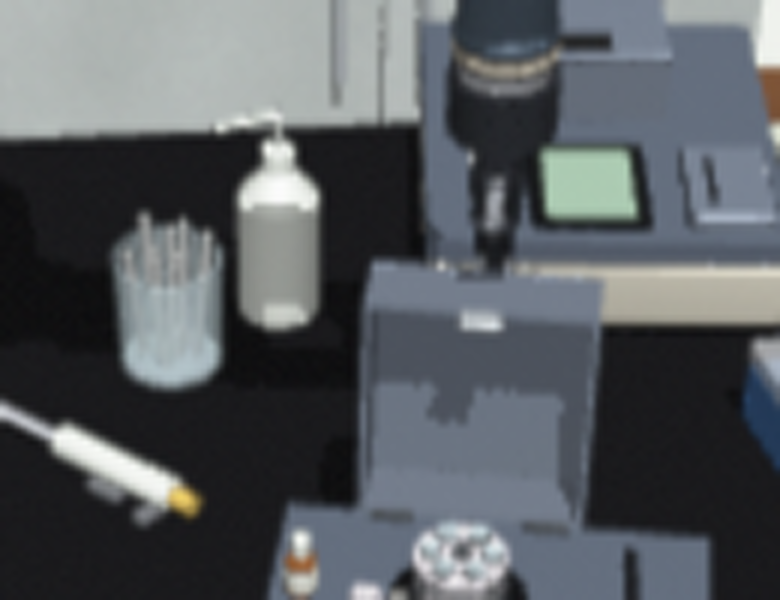

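Call:
play_rows(steps=[[[0, -0.012, 0, 0, 0, 0], [0, -0.012, 0, 0, 0, 0], [0, -0.012, 0, 0, 0, 0], [0, -0.012, 0, 0, 0, 0]]])

```text
t: 15.25
tcp_pos: [0.5885, 0.1456, 0.256]
tool_rot: [0.106, 0.994, 0.003, 0.005]
force: [-1.8, 9.4, 23.0]
finger_gap: 0.001
```

```bash
python3 - <<'E'
from h import *
t=manip.snapshot("side"); save(t,"side11.png",(200,90,330,190),6)
p=manip.sense()["tcp_pos"];print(p,manip.sense()["force"],(p[:2]-[.5563,.0072])@[.21,.978]+.085)
E
```

```text
[0.58833854 0.14377774 0.25604659] [-2.20709544  6.58069726 21.08832084] 0.22530111963554567
```

View pics/side11.png

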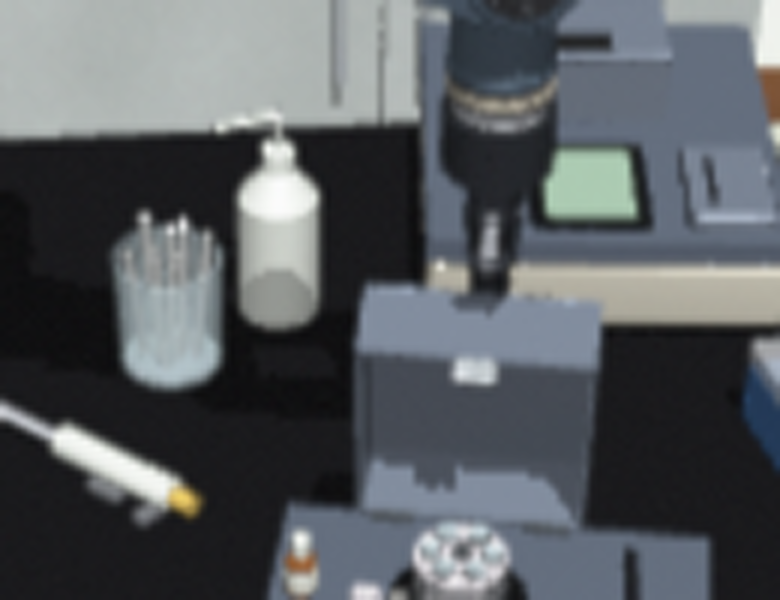

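Call:
play_rows(steps=[[[0, 0.003, -0.006, 0, 0, 0], [0, 0, -0.004, 0, 0, 0]]])

```text
t: 15.55
tcp_pos: [0.5857, 0.1457, 0.2601]
tool_rot: [0.106, 0.994, -0.001, -0.001]
force: [-0.2, -0.1, 0.8]
finger_gap: -0.002
```

Call:
play_rows(steps=[[[0, -0.012, -0.002, 0, 0, 0], [0, -0.01, -0.002, 0, 0, 0]]])

```text
t: 15.8
tcp_pos: [0.5812, 0.1245, 0.2637]
tool_rot: [0.106, 0.994, 0.0, -0.001]
force: [0.5, 2.8, -0.9]
finger_gap: -0.001
```

```bash
python3 - <<'E'
from h import *
t=manip.snapshot("side"); save(t,"side12.png",(200,90,330,190),6)
p=manip.sense()["tcp_pos"];print(p,manip.sense()["force"],(p[:2]-[.5563,.0072])@[.21,.978]+.085)
E
```

```text
[0.58095775 0.12316304 0.26384296] [-0.67890025  0.521496    0.57741789] 0.20358998067762102
```

View pics/side12.png

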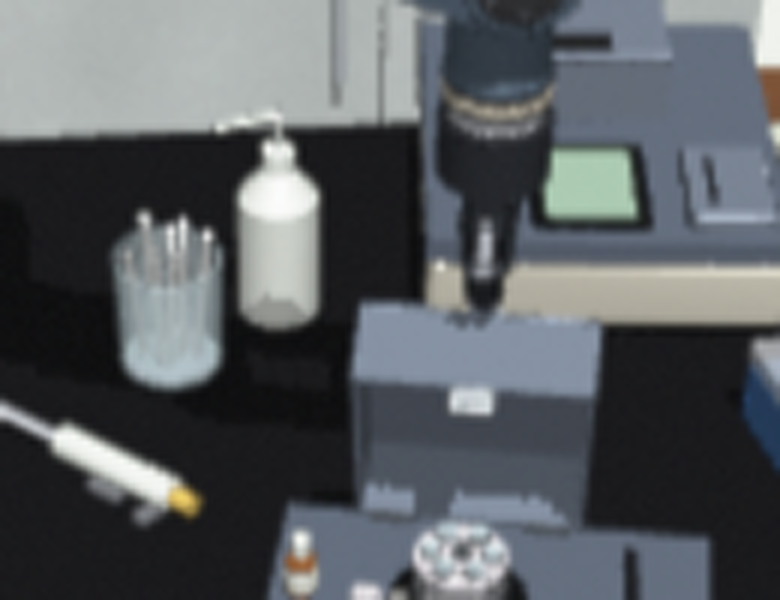

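Call:
play_rows(steps=[[[0, -0.012, -0.001, 0, 0, 0], [0, -0.012, 0, 0, 0, 0], [0, -0.012, 0, 0, 0, 0], [0, -0.012, 0, 0, 0, 0]]])

```text
t: 16.35
tcp_pos: [0.5715, 0.0772, 0.2653]
tool_rot: [0.106, 0.994, -0.0, 0.0]
force: [1.3, 2.0, 0.2]
finger_gap: 0.001
```

```bash
python3 - <<'E'
from h import *
t=manip.snapshot("side"); save(t,"side13.png",(200,90,330,190),6)
p=manip.sense()["tcp_pos"];print(p,manip.sense()["force"],(p[:2]-[.5563,.0072])@[.21,.978]+.085)
E
```

```text
[0.5712044  0.07580613 0.26531671] [-0.60289227  0.25129711 -0.64808942] 0.1552267198373439
```

View pics/side13.png

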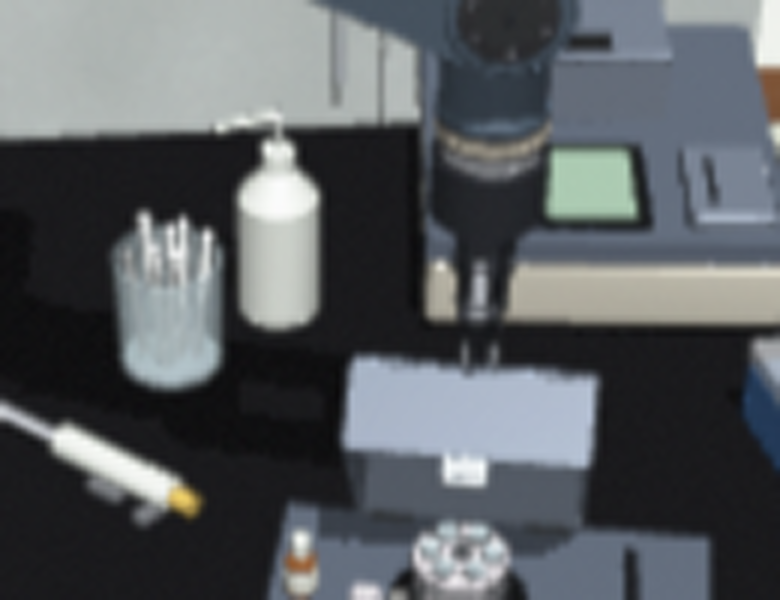

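Call:
play_rows(steps=[[[0, -0.012, 0.002, 0, 0, 0], [0, -0.012, 0.003, 0, 0, 0], [0, -0.011, 0.005, 0, 0, 0], [0, -0.01, 0.005, 0, 0, 0]]])

```text
t: 16.9
tcp_pos: [0.5621, 0.0331, 0.2502]
tool_rot: [0.106, 0.994, -0.0, 0.0]
force: [-0.6, 0.2, 1.9]
finger_gap: 0.004
```

```bash
python3 - <<'E'
from fit import *
t=manip.snapshot("side"); save(t,"side14.png",(200,90,330,190),6)
p=manip.sense()["tcp_pos"];print(p,manip.sense()["force"],(p[:2]-[.5563,.0072])@[.21,.978]+.085)
x=[.558,-.080,-.2101]
for a in np.arange(.1,1.01,.1):
  print(a,[(proj(t,W((-.02,.178+h*np.cos(a)+z*np.sin(a),.095-h*np.sin(a)+z*np.cos(a)),x))-[200,90])*6 for h,z in((-.168,.062),(-.168,0),(-.146,.062),(0,.062))])
E
```

```text
[0.5615 0.0321 0.2494] [-0.9543 -1.5722 -0.4815] 0.11048424623330709
0.1 [array([454.8748, 586.1442]), array([450.4195, 662.9405]), array([457.5378, 566.5706]), array([473.864 , 446.5688])]
0.2 [array([456.9491, 558.9132]), array([451.7079, 641.7314]), array([459.4197, 542.4714]), array([474.4855, 442.2074])]
0.30000000000000004 [array([459.1688, 531.1517]), array([453.2019, 618.9833]), array([461.415 , 518.0721]), array([475.0514, 438.6649])]
0.4 [array([461.5052, 503.2253]), array([454.8854, 594.9647]), array([463.4983, 493.6855]), array([475.5563, 435.9707])]
0.5 [array([463.9273, 475.5039]), array([456.7389, 569.9701]), array([465.6428, 469.6246]), array([475.9955, 434.1445])]
0.6 [array([466.403 , 448.3535]), array([458.7398, 544.3151]), array([467.8209, 446.1961]), array([476.3651, 433.1965])]
0.7000000000000001 [array([468.8994, 422.128 ]), array([460.8629, 518.3297]), array([470.0047, 423.6942]), array([476.6622, 433.1274])]
0.8 [array([471.3836, 397.1618]), array([463.0808, 492.3516]), array([472.1665, 402.3946]), array([476.8845, 433.9291])]
0.9 [array([473.8238, 373.7628]), array([465.3645, 466.7193]), array([474.2796, 382.5498]), array([477.0306, 435.5848])]
1.0 [array([476.1895, 352.2066]), array([467.6842, 441.7639]), array([476.3186, 364.3842]), array([477.0997, 438.0696])]
```

View pics/side14.png

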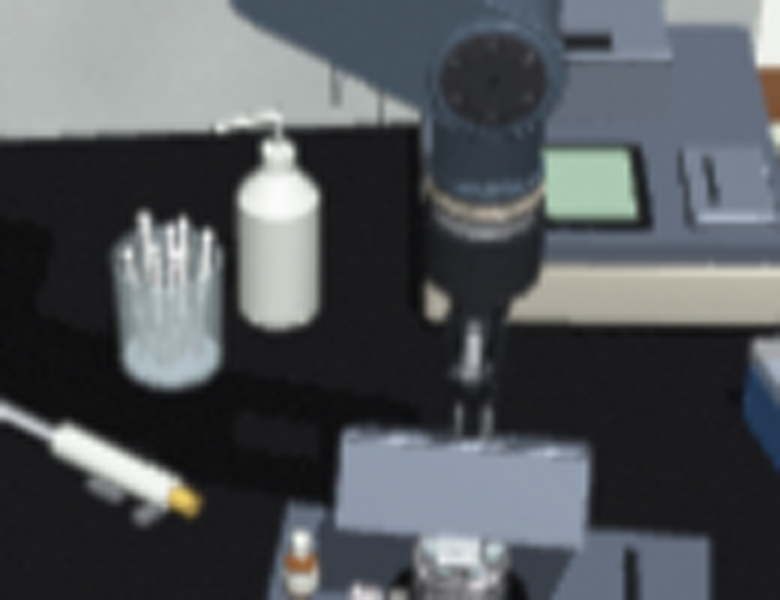

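Call:
play_rows(steps=[[[0, -0.012, 0.007, 0, 0, 0], [0, -0.011, 0.007, 0, 0, 0], [0, -0.011, 0.008, 0, 0, 0], [0, -0.009, 0.008, 0, 0, 0], [0, -0.009, 0.008, 0, 0, 0]]])

```text
t: 17.58
tcp_pos: [0.551, -0.0173, 0.2116]
tool_rot: [0.106, 0.994, -0.0, -0.0]
force: [-0.3, 0.1, 1.3]
finger_gap: -0.001
```

```bash
python3 - <<'E'
from fit import *
t=manip.snapshot("side"); save(t,"side15.png",(200,110,330,210),6)
p=manip.sense()["tcp_pos"];print(p,manip.sense()["force"],(p[:2]-[.5563,.0072])@[.21,.978]+.085)
E
```

```text
[ 0.5503 -0.0182  0.2106] [-1.1603  0.1674 -0.3451] 0.05892920221160469
```

View pics/side15.png

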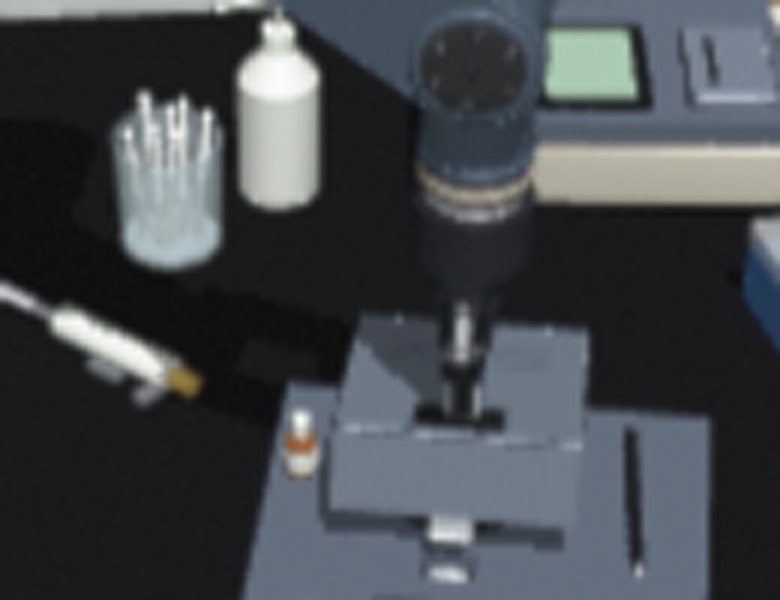

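Call:
play_rows(steps=[[[0, -0.008, 0.006, 0, 0, 0], [0, -0.008, 0.006, 0, 0, 0], [0, -0.006, 0.004, 0, 0, 0], [0, 0, 0, 0, 0, 0]]])

```text
t: 18.12
tcp_pos: [0.5463, -0.0387, 0.1959]
tool_rot: [0.106, 0.994, -0.0, -0.0]
force: [0.0, 1.0, 0.2]
finger_gap: -0.003
```

Call:
play_rows(steps=[[[0, 0, 0.003, 0, 0, 0], [0, 0, 0.002, 0, 0, 0]]])

```text
t: 18.38
tcp_pos: [0.5467, -0.0391, 0.1928]
tool_rot: [0.105, 0.994, -0.001, 0.0]
force: [-4.3, -4.2, 13.2]
finger_gap: -0.002
```

Call:
play_rows(steps=[[[0, 0, 0.001, 0, 0, 0], [0, 0, 0.001, 0, 0, 0]]])

```text
t: 18.62
tcp_pos: [0.5466, -0.0396, 0.1916]
tool_rot: [0.105, 0.994, -0.002, 0.001]
force: [-5.2, -5.1, 15.0]
finger_gap: 0.004
```

Call:
play_rows(steps=[[[0, 0, 0.001, 0, 0, 0], [0, 0, 0.001, 0, 0, 0]]])

```text
t: 18.88
tcp_pos: [0.5467, -0.0401, 0.1895]
tool_rot: [0.105, 0.994, -0.002, 0.001]
force: [-2.8, -4.2, 9.7]
finger_gap: 0.004
```

Call:
play_rows(steps=[[[0, 0, 0.002, 0, 0, 0], [0, 0, 0.002, 0, 0, 0]]])

```text
t: 19.12
tcp_pos: [0.5466, -0.0379, 0.1833]
tool_rot: [0.106, 0.994, 0.0, 0.0]
force: [-0.1, -0.8, -0.5]
finger_gap: 0.004
```

Call:
play_rows(steps=[[[0, 0, 0.002, 0, 0, 0], [0, 0, 0.002, 0, 0, 0]]])

```text
t: 19.38
tcp_pos: [0.5466, -0.0378, 0.1817]
tool_rot: [0.106, 0.994, -0.0, -0.0]
force: [-6.6, 0.8, 28.7]
finger_gap: 0.002
```

Snapped, and it bottoms out at 28.7 N on the shut stop. Back off and check.

Call:
play_rows(steps=[[[0, 0, -0.01, 0, 0, 0], [0, 0, -0.03, 0, 0, 0], [0, 0, -0.05, 0, 0, 0], [0, 0, -0.05, 0, 0, 0], [0, -0.03, -0.03, 0, 0, 0], [0, -0.05, 0, 0, 0, 0], [0, -0.05, 0, 0, 0, 0], [0, 0, 0, 0, 0, 0]]])

```text
t: 20.38
tcp_pos: [0.5187, -0.168, 0.3488]
tool_rot: [0.108, 0.994, -0.0, -0.0]
force: [-0.2, 1.0, -0.2]
finger_gap: -0.001
```

```bash
python3 - <<'E'
from fit import *
t=manip.snapshot("side"); save(t,"side16.png",(200,110,330,210),6)
s=manip.snapshot("top"); save(s,"top16.png",(140,120,300,240),5)
q=manip.sense();print(q["t"],q["tcp_pos"],q["force"])
x=[.558,-.080,-.2101]
for a in (0,.015,.04,.085):
  print(a,[(proj(t,W((X,.178+h*np.cos(a)+z*np.sin(a),.095-h*np.sin(a)+z*np.cos(a)),x))-[200,110])*6 for X in(-.1,.06) for h,z in((-.168,.062),(-.168,0))])
E
```

```text
20.475 [ 0.5189 -0.165   0.3487] [-0.2589  1.0763 -0.2728]
0 [array([329.6107, 482.0407]), array([329.0017, 551.9319]), array([577.2242, 503.0182]), array([570.5448, 572.8877])]
0.015 [array([329.8112, 478.1661]), array([329.0293, 549.1382]), array([577.5719, 499.1279]), array([570.8113, 570.0951])]
0.04 [array([330.1609, 471.6512]), array([329.0905, 544.3854]), array([578.1547, 492.5854]), array([571.2628, 565.3425])]
0.085 [array([330.8387, 459.7589]), array([329.249 , 535.5346]), array([579.2133, 480.6386]), array([572.0975, 556.4874])]
```

View pics/side16.png

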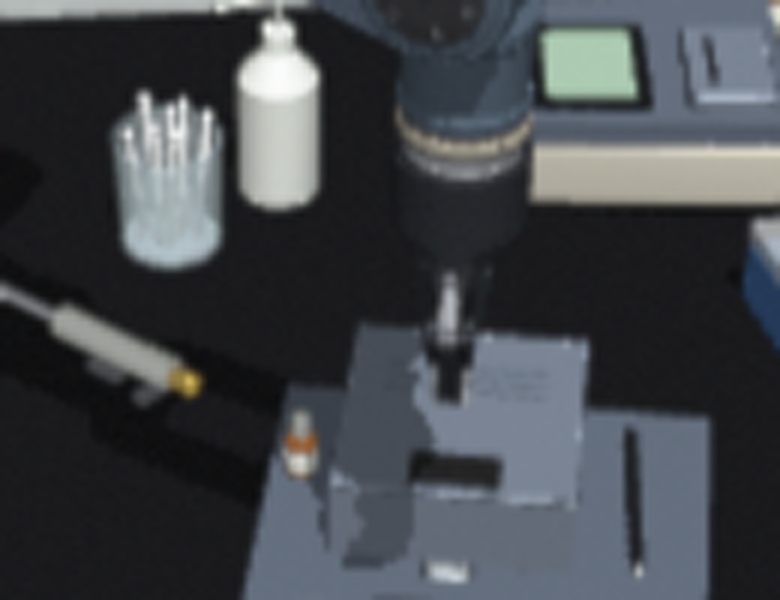

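View pics/top16.png

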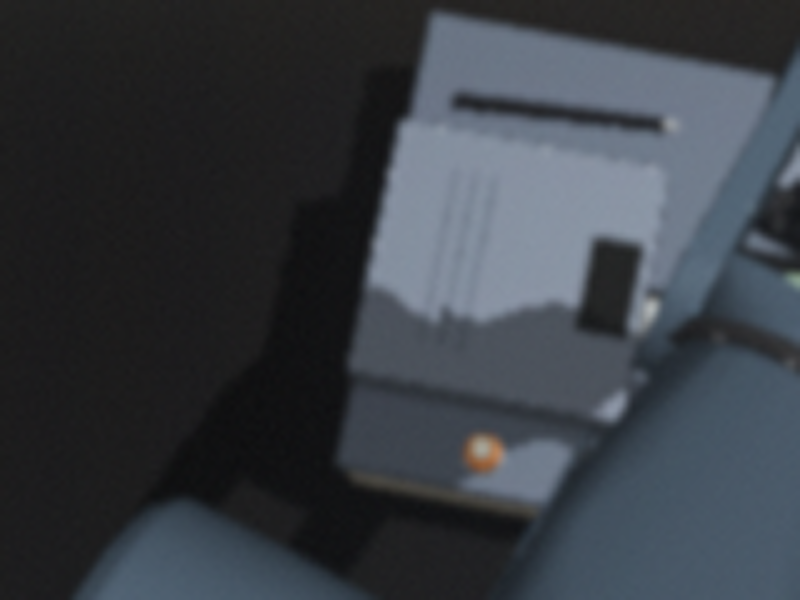

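```bash
python3 - <<'E'
from station import manip
print(manip.sense()["qd"].round(3)); print(manip.sign_off())
E
```

```text
[ 0.03  -0.005  0.006  0.    -0.    -0.002]
the job is handed in; nothing more can be done
None
```

I turned the carousel to its pointer, shut the hood until the catch snapped, and handed the job in at about 20.5 s.

- **Carousel:** I gripped it by the rim and turned it about 203° anticlockwise. I regripped once because the first grip was several millimetres off its axis. The top view, taken before I moved the hood, puts the engraved line within about 0.01 rad of the pointer. The side view suggested it was up to about 0.04 rad short. Both are inside the 0.09 rad allowed. The mark could not be rechecked once the hood was shut.
- **Hood:** I swung it down with the closed fingertips and pressed on the pad. The catch resisted at about 15 N and then snapped. In the last picture the hood's free-edge corners sit within about 2 enlarged pixels (0.3 camera pixel) of where the fully shut position should put them. The arm is well clear of everything.
- **Forces:** Two readings were higher than the rest but below the 40 N limit. I saw 23 N when the fingertip wedged briefly against the hood early in the swing, and 28.7 N at the shut stop.
- **Bystanders:** The dropper, pen, pipette, beaker and wash bottle look unmoved in the last views. The tube rack, cuvette box and amber cap were outside those pictures, so I did not recheck them.

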